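# Sweep the spilt dishwasher tablets into the drawer and shut it

## Robot

A 6-joint arm with a two-finger parallel gripper is mounted at the origin on the work surface. World frame = base frame: x ahead of the robot, y to its left, z up, the work surface at z = 0. Lengths are in m, angles in rad, forces in N, time in s.
With the tool pointing down it reaches from about 0.325 to 0.775 m from the base axis. Payload 5.5 kg.
Tool frame: the origin (TCP) lies between the finger pads; the fingertips stand 11 mm ahead of it and the grasp point (between the pads) lies 8 mm behind it (r.tcp_to_tips is the z of the fingertips in the tool frame, in m); z points along the fingers, y is the direction in which the jaws open and shut (so a half turn about z gives the same grasp; the last joint's range is limited). The gripper opens to 88 mm and grips with 3 to 60 N. Pads are 20 mm wide; open, the fingers measure 115 mm over their backs; the gripper's body (75 mm by 178 mm) begins 61 mm behind the grasp point.
Start: joints at [1.231, 0.091, 1.231, -0, 1.82, -0.057], TCP at [0.167, 0.576, 0.203] pointing down, gripper open.
Joint ranges: [-2.87, 2.87], [-0.86, 2.18], [0.17, 2.46], [-1.51, 4.65], [0.06, 2.69], [-2.65, 2.65]. Speed limits (rad/s): [2.57, 2.57, 3.01, 3.14, 3.14, 3.14].

## Interface

Orientations are given as a rotation vector (axis times angle).
In Python, from cell import telemetry, viewer, r, cut_out gives the robot as it stands. The module is installed in compiled form; this text tells all that it offers.
- The arm moves only by the shell command python3 -m handwheel 'ROWS' [FORCE]. ROWS is JSON, a list of rows, each a list of 3 entries, a list of its own where there are three numbers: the shift along the world's x, y, z in cm, then the turn, a rotation vector about the world's x, y, z in rad, then the finger opening in cm, from 0 to 8.78. A call has 1 to 10 rows; each row shifts and turns the commanded pose from where the row before left it; what a row does not reach is not made up. A row lasts 1/12 s, in which the tool goes at most 41.7 mm and 7.16 degrees, less where a joint would pass 70% of its speed; a pose out of reach is approached as far as the arm can. A call is refused whole if a number of a shift passes 4.17 or a number of a turn 0.125, either way. A call with a gripper value outside its range is refused whole. The fingers move at their own pace and stop on an object; FORCE is the grip in N (left out, the last holds). Time passes only in rows, so rows that do not move let the fingers close. It gives the time, the measured TCP pose, the force and the opening at its end, in the units of the state.
- telemetry.state(): the state, without advancing time (a new reading comes with each control period).
- viewer.camera(name): name is "side" or "top" or "wrist"; returns a dict with "image" (384x512x3 uint8, blue, green, red), "fx", "fy", "cx", "cy" (pixels), "k1" (the pictures are not rectified: a ray, as slopes to the right and down, at radius r is drawn at 1 + k1 r^2 times it, then the intrinsics apply), "extrinsics" (4x4, takes a point from camera to world coordinates). Camera axes: x right, y up, looking along -z (the intrinsics and any distortion apply to the point x, -y, -z); pixel columns grow to the right and rows downward; lengths in m; the calibration is good to about 2 mm. A picture is of the moment at which its call begins. There is no depth.
- r.hand_in(): hands the job in, once; it reports no verdict.
Trained networks look in a picture, given as the dict that the camera call returned (one of the last four; its "shot" number tells which), for a name from the list of things; names that differ only in an ending like _2 or _b are one class to them, and where a whole thing is asked for, a point or a joint stands for the part that bears it (a point fixed in the world has none). Each returns a list of dicts, best first, with "p" (0 to 1); they miss things now and then, are a little off and sometimes report something else, mostly with a low value. They report only what shows in the picture. A call takes as long as a camera call. They do not tell look-alikes from the thing itself.
- cut_out(picture, target): "pixels" (384x512 bool, what is visible of it) and "location" ([row, column] in pixels, amid what is visible of it).
The state is a dict: "time": time; "qpos": joint angles; "dq": joint speeds; "joint_efforts": joint torques, N m; "eef_pos": TCP position; "ee_rot": TCP orientation; "ft_force": force on the tool from outside, world axes, zero at the start; "wrist_torque": the same for the moment, N m; "grip_width": finger opening in m.
Only numpy, scipy, OpenCV 4.12 (cv2) and the standard library are available. Lean on these libraries where they do the work, as an engineer would, in place of code of your own. Each camera call takes 0.05 s, during which the arm holds its last target. There are 200 camera calls.

## Task

With the fingers, sweep the three spilt dishwasher tablets forward off the front edge of the bamboo shelf so that they drop into the open drawer below, without picking any of them up. Then push the drawer fully shut. Leave the vase, the caddy, the pot holder and the spoon rest standing where they are.

Things in the scene. Friction and masses are not known exactly. Their poses are not given: they have to be found in the camera images.
- shelf_edge (a point): bamboo slatted shelf, fixed, 310 mm deep, 620 mm wide, flat; its narrow gaps run front to back and do not catch things. This point: on its top (75 mm above the cupboard floor), middle of the straight front edge, nearest the robot; no lip there. x axis: level, from this edge back over the shelf; y: along the edge, to the left as seen from the robot; z up
- drawer (a joint): how far the drawer of the white plastic unit (260 mm wide, under the shelf, its front flush with the shelf's front edge) is out, in m: 0 fully shut, 0.135 at its stop. It starts 0.085 to 0.11 out, slides along the x axis of shelf_edge (out towards the robot), needs about 2 N and stays where it is left
- drawer_in (a point): centre of the inner floor of the teal plastic drawer (floor 8 mm above the cupboard floor); axes as shelf_edge. Inside 160 mm front to back, 220 mm wide, side walls 37 mm high and 5 mm thick; the front panel is 8 mm thick, 260 mm wide, its top 54 mm above the cupboard floor. The part in front of the shelf's edge is open from above
- drawer_pull (a point): middle of the outer face of the white block-shaped pull on the drawer front: 80 mm wide, 30 mm high (14 to 44 mm above the cupboard floor), standing 14 mm out from the panel; axes as shelf_edge. With the drawer shut this point is 22 mm in front of the shelf's edge and 46 mm below its top
- tab1_mid (a point): spilt dishwasher tablet, hard block 38 x 28 x 16 mm, white below, blue above, with a red dome 4.5 mm proud of its top, 14 to 28 g, lying flat at any yaw on the shelf; this point is the middle of the block (8 mm above the shelf top at the start). It slides when pushed and tips off the front edge once its middle is past the edge
- tab2_mid (a point): spilt dishwasher tablet, hard block 38 x 28 x 16 mm, white below, blue above, with a red dome 4.5 mm proud of its top, 14 to 28 g, lying flat at any yaw on the shelf; this point is the middle of the block (8 mm above the shelf top at the start). It slides when pushed and tips off the front edge once its middle is past the edge
- tab3_mid (a point): spilt dishwasher tablet, hard block 38 x 28 x 16 mm, white below, blue above, with a red dome 4.5 mm proud of its top, 14 to 28 g, lying flat at any yaw on the shelf; this point is the middle of the block (8 mm above the shelf top at the start). It slides when pushed and tips off the front edge once its middle is past the edge
- vase: green glass vase, 150 mm tall, 74 mm across, standing on one side of the shelf; origin at the centre of its underside; leave alone
- caddy: stainless wire dish rack caddy, 100 x 100 x 123 mm, standing on the other side of the shelf; origin at the centre of its underside; leave alone
- pot_holder: black silicone pot holder, 105 x 105 x 9 mm, lying flat at the back of the shelf; origin at the centre of its underside; leave alone
- spoon_rest: round wooden spoon rest, 100 mm across, 20 mm high with a small stub at its side, at the back of the shelf; origin at the centre of its underside; leave alone
There are look-alikes about, which are no part of the job. What is shaped like the part that bears tab1_mid but turquoise is not meant.

How it is judged:
By the outcome, as a careful person would: the job done as asked, in the order asked, and still so for the second after the job is handed in, with the robot touching nothing.
It also fails if it takes over 58 s, if anything falls off the work surface, if the arm or the gripper's body presses on something with over 40 N, if the wrist force passes 120 N, or if a joint passes its speed limit or range.

## Working session

There is one attempt and no reset: what is moved stays moved. The work goes in short steps, Python scripts to look and compute and a shell command to move; the robot and the scene stay as the last step left them, time stands still between calls to the robot, and variables do not carry over. Pictures are saved under pics/ and viewed, on a budget of 10 in all, crops included, one or two more only if the job needs it, and the job is handed in when it is done.

```bash
mkdir -p pics; cat > h.py <<'E'
import numpy as np, cv2
from cell import telemetry, viewer, r, cut_out
def ray(c,px):
    K=np.array([[c["fx"],0,c["cx"]],[0,c["fy"],c["cy"]],[0,0,1.]])
    u=cv2.undistortPoints(np.array(px,float).reshape(-1,1,2),K,np.array([c["k1"],0,0,0.])).reshape(-1,2)
    d=np.c_[u[:,0],-u[:,1],-np.ones(len(u))]
    T=np.array(c["extrinsics"]); return T[:3,3],d@T[:3,:3].T
def at_z(c,px,z):  # px = (col,row) list -> world points at height z
    o,d=ray(c,px); return o+d*((z-o[2])/d[:,2])[:,None]
E
python3 - <<'E'
from h import *
for n in("top","side"):
    c=viewer.camera(n); cv2.imwrite(f"pics/{n}0.png",c["image"]); print(n,np.round(c["extrinsics"],3).tolist(),c["fx"],c["k1"])
    for t in("tab1_mid","drawer","drawer_pull","vase","caddy","pot_holder","spoon_rest"):
        for d in cut_out(c,t)[:6]: print(t,round(d["p"],2),d["location"],d["pixels"].sum(), np.round(at_z(c,[d["location"][::-1]],.083)[0],3))
print(telemetry.state())
E
```

```text
top [[0.126, 0.972, -0.2, 0.373], [-0.992, 0.124, -0.025, -0.026], [0.001, 0.202, 0.979, 1.124], [0.0, 0.0, 0.0, 1.0]] 445.78125014742835 -0.04345335275407919
tab1_mid 0.64 [185.6, 293.6] 189 [ 0.601 -0.073  0.083]
tab1_mid 0.5 [190.5, 413.3] 160 [ 0.626 -0.359  0.083]
tab1_mid 0.49 [286.5, 271.0] 181 [ 0.361 -0.048  0.083]
drawer 0.56 [228.6, 254.6] 4614 [0.488 0.006 0.083]
drawer_pull 0.97 [231.2, 258.4] 4844 [ 0.483 -0.004  0.083]
vase 0.86 [166.6, 374.5] 1279 [ 0.673 -0.262  0.083]
vase 0.43 [230.3, 258.0] 4728 [ 0.485 -0.002  0.083]
caddy 0.97 [152.0, 164.3] 2678 [0.645 0.248 0.083]
pot_holder 0.93 [120.0, 305.5] 1714 [ 0.769 -0.084  0.083]
pot_holder 0.4 [233.7, 254.3] 4627 [0.476 0.005 0.083]
spoon_rest 0.7 [109.5, 245.0] 1193 [0.778 0.068 0.083]
spoon_rest 0.42 [117.7, 305.0] 1655 [ 0.775 -0.082  0.083]
side [[0.732, 0.437, -0.522, 0.055], [-0.681, 0.467, -0.564, -0.588], [-0.003, 0.769, 0.639, 0.733], [0.0, 0.0, 0.0, 1.0]] 430.99458306249926 -0.16657866949879083
tab1_mid 0.66 [268.5, 199.5] 280 [ 0.331 -0.106  0.083]
tab1_mid 0.6 [291.6, 233.7] 270 [ 0.344 -0.194  0.083]
tab
[... 566 characters left out ...]
7 [144.5, 296.5] 645 [0.78  0.063 0.083]
{'time': 0.8, 'qpos': array([ 1.23127908e+00,  9.10534160e-02,  1.23070967e+00,  2.04995574e-05,
        1.81981387e+00, -5.66971643e-02]), 'dq': array([ 0.00056037,  0.00201265, -0.00053122,  0.00140451, -0.0010097 ,
        0.00019669]), 'joint_efforts': array([ 1.64725341e-03, -4.46152282e+01, -4.06485164e+01,  7.00090779e-02,
        1.94139022e-02, -2.90289188e-05]), 'eef_pos': array([0.16743309, 0.57616873, 0.20315365]), 'ee_rot': array([-4.42763458e-01, -3.11021895e+00, -3.03144722e-05]), 'ft_force': array([-0.49500431,  0.29151201,  0.25064655]), 'wrist_torque': array([-0.01237145,  0.00930619, -0.0299989 ]), 'grip_width': 0.08770009745605058}
```

View pics/top0.png

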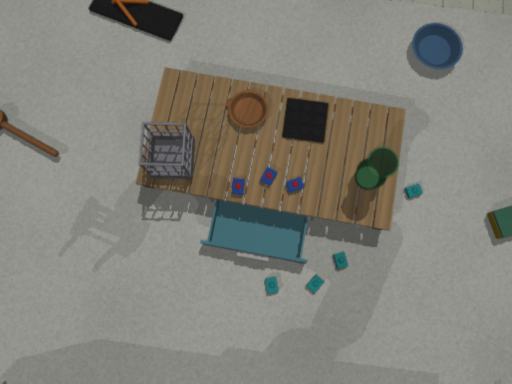

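View pics/side0.png

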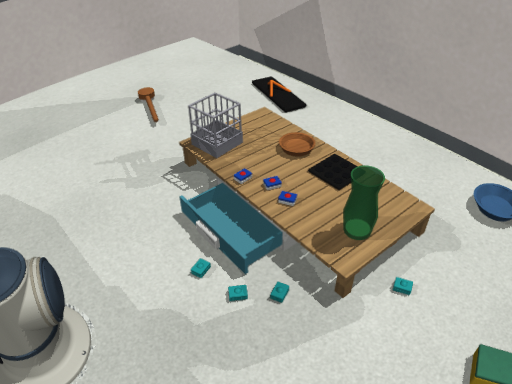

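Tablets wanted are the blue ones with a red dome, top view (238,187), (269,176), (295,185). Look-alikes to leave alone are the turquoise blocks on the floor at (271,286), (315,284), (340,260) and (414,191). Next I'll measure and take one close crop.

```bash
python3 - <<'E'
from h import *
ims=[]
for n in("top","side"):
    c=viewer.camera(n); im=c["image"]; hsv=cv2.cvtColor(im,cv2.COLOR_BGR2HSV)
    m=cv2.inRange(hsv,(108,130,60),(130,255,255)); m=cv2.morphologyEx(m,cv2.MORPH_CLOSE,np.ones((5,5)))
    k,l,s,ce=cv2.connectedComponentsWithStats(m)
    for i in range(1,k):
        if 40<s[i,4]<600:
            y,x=np.nonzero(l==i); w=at_z(c,np.c_[x,y],.091)[:,:2]
            rc=cv2.minAreaRect(w.astype(np.float32)*1000); print(n,ce[i].round(),s[i,4],"mid",w.mean(0).round(4),[np.round(v) for v in rc])
    t=[(137,187),(389,229)] if n=="top" else [(181,146),(337,275)]
    print("edge",at_z(c,t,.075).round(3).tolist())
    t=[(203,244),(305,262)] if n=="top" else [(181,194),(245,266)]
    print("panel top",at_z(c,t,.054).round(3).tolist())
    if n=="top":
        print("caddy base/top corners",at_z(c,[(192,178),(193,125)],.08).round(3).tolist(),at_z(c,[(192,178),(193,125)],.198).round(3).tolist(),"vase top",at_z(c,[(368,178),(356,176)],.15).round(3).tolist(),at_z(c,[(383,163)],.225).round(3).tolist(),
        "turq",at_z(c,[(271,286),(315,284),(340,260)],.016).round(3).tolist())
    a=im[80:280,130:400] if n=="top" else im[130:290,170:386]
    ims.append(cv2.resize(a,(780,578) if 0 else (390*2,int(a.shape[0]*780/a.shape[1])),interpolation=cv2.INTER_CUBIC))
cv2.imwrite("pics/crop.png",ims[0])
E
```

```text
top [268. 176.] 122 mid [ 0.6156 -0.0097] [array([616., -10.]), array([25., 36.]), np.float64(67.0)]
top [238. 186.] 127 mid [0.5818 0.0585] [array([582.,  59.]), array([34., 26.]), np.float64(7.0)]
top [295. 185.] 118 mid [ 0.6026 -0.0751] [array([603., -75.]), array([25., 36.]), np.float64(26.0)]
edge [[0.552, 0.301, 0.075], [0.527, -0.31, 0.075]]
panel top [[0.438, 0.125, 0.054], [0.427, -0.122, 0.054]]
caddy base/top corners [[0.59, 0.171, 0.08], [0.723, 0.19, 0.08]] [[0.565, 0.149, 0.198], [0.683, 0.166, 0.198]] vase top [[0.625, -0.234, 0.15], [0.626, -0.207, 0.15]] [[0.642, -0.247, 0.225]] turq [[0.361, -0.05, 0.016], [0.379, -0.156, 0.016], [0.444, -0.211, 0.016]]
side [242. 174.] 122 mid [0.5811 0.0554] [array([581.,  56.]), array([39., 31.]), np.float64(1.0)]
side [272. 181.] 123 mid [ 0.6148 -0.0133] [array([615., -13.]), array([30., 37.]), np.float64(68.0)]
side [287. 196.] 139 mid [ 0.6022 -0.0775] [array([602., -78.]), array([30., 37.]), np.float64(28.0)]
edge [[0.554, 0.283, 0.075], [0.52, -0.296, 0.075]]
panel top [[0.45, 0.136, 0.054], [0.416, -0.143, 0.054]]
```

View pics/crop.png

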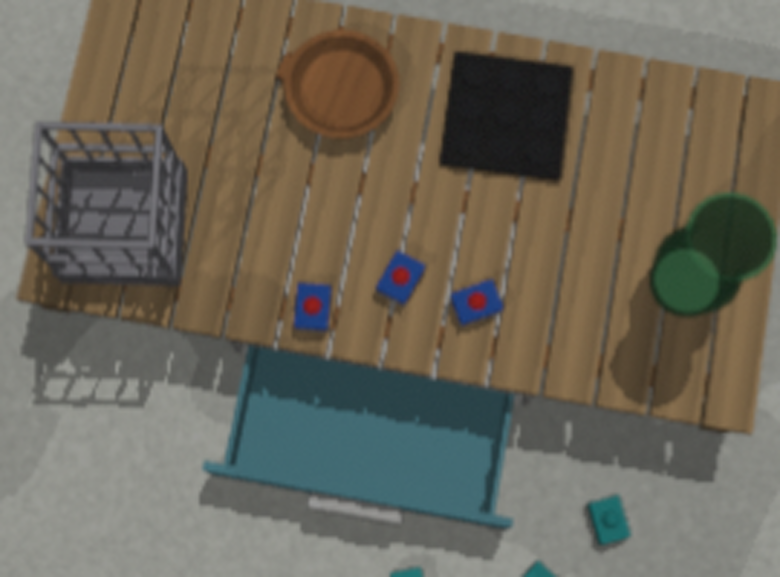

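The crop confirms all three are blue with red domes. The edge line is x ≈ 0.540 + 0.043·y, and the tablets are at (0.582, 0.058), (0.615, −0.011) and (0.602, −0.076). I'll sweep tab2 first, then tab3, then tab1. That gives tab1 room for an offset next to the caddy.

```bash
python3 -m handwheel '[[[2.3,-2.8,0],[0,0,0.024],2],[[2.3,-2.8,0],[0,0,0.024],2],[[2.3,-2.8,0],[0,0,0.024],2],[[2.3,-2.8,0],[0,0,0.024],2],[[2.3,-2.8,0],[0,0,0.024],2],[[2.3,-2.8,0],[0,0,0.024],2],[[2.3,-2.8,0],[0,0,0.024],2],[[2.3,-2.8,0],[0,0,0.024],2],[[2.3,-2.8,0],[0,0,0.024],2],[[2.3,-2.8,0],[0,0,0.024],2]]'
```

```text
time: 1.73
eef_pos: [0.3982, 0.2947, 0.2034]
ee_rot: [0.065, 3.14, 0.001]
ft_force: [-0.5, 0.9, -0.3]
grip_width: 0.0242
```

```bash
python3 -m handwheel '[[[1,-3.6,0],[0,0,0],2],[[1,-3.6,0],[0,0,0],2],[[1,-3.6,0],[0,0,0],2],[[1,-3.6,0],[0,0,0],2],[[1,-3.6,0],[0,0,0],2],[[3.6,-2.1,0],[0,0,0],2],[[3.6,-2.1,0],[0,0,0],2],[[3.6,-2.1,0],[0,0,0],2],[[3.6,-2.1,0],[0,0,0],2],[[3.6,-2.1,0],[0,0,0],2]]'; python3 -m handwheel '[[[3.6,-2.3,-3],[0,0,0],2],[[0,0,-3],[0,0,0],2],[[0,0,-2],[0,0,0],2],[[0,0,0],[0,0,0],2]]'
python3 - <<'E'
from h import *
c=viewer.camera("side"); cv2.imwrite("pics/a.png",c["image"][100:300,150:420].repeat(2,0).repeat(2,1)); print(telemetry.state()["eef_pos"])
E
```

```text
time: 2.57
eef_pos: [0.6289, 0.0097, 0.2032]
ee_rot: [0.068, 3.14, 0.0]
ft_force: [0.3, 0.3, -0.1]
grip_width: 0.0197
time: 2.9
eef_pos: [0.6539, -0.0076, 0.1218]
ee_rot: [-0.068, -3.13, -0.001]
ft_force: [0.2, 0.7, -1.1]
grip_width: 0.0197
[ 0.65464475 -0.00729749  0.1255367 ]
```

View pics/a.png

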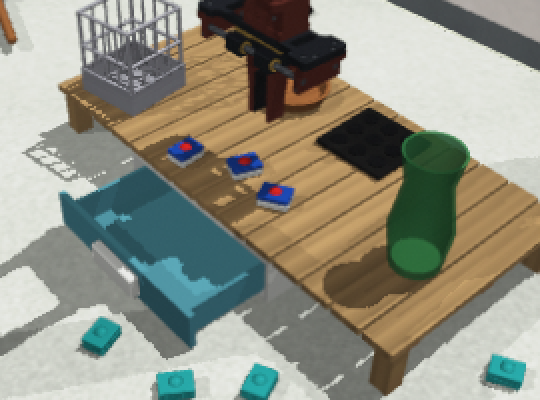

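Fingers are behind tab2 (crop (245,165)), high enough and clear of everything. I'll lower them and sweep.

```bash
python3 -m handwheel '[[[1.1,-0.7,-0.5],[0,0,0],2],[[0,0,-1.5],[0,0,0],2],[[0,0,-1.4],[0,0,0],2],[[0,0,0],[0,0,0],2]]'; python3 -m handwheel '[[[-1,0.045,0],[0,0,0],2],[[-1,0.045,0],[0,0,0],2],[[-1,0.045,0],[0,0,0],2],[[-1,0.045,0],[0,0,0],2],[[-1,0.045,0],[0,0,0],2],[[-1,0.045,0],[0,0,0],2],[[-1,0.045,0],[0,0,0],2],[[-0.5,0.022,0],[0,0,0],2]]'
```

```text
time: 3.28
eef_pos: [0.6662, -0.0138, 0.0936]
ee_rot: [-0.067, -3.139, -0.0]
ft_force: [-1.6, -0.9, -0.2]
grip_width: 0.0198
time: 3.95
eef_pos: [0.5915, -0.0103, 0.097]
ee_rot: [0.066, 3.139, -0.0]
ft_force: [1.2, -0.2, -0.3]
grip_width: 0.0197
```

```bash
python3 -m handwheel '[[[0,0,0],[0,0,0],2],[[0,0,0],[0,0,0],2]]'; python3 - <<'E'
from h import *
c=viewer.camera("side"); cv2.imwrite("pics/b.png",c["image"][100:300,150:420].repeat(2,0).repeat(2,1)); print(telemetry.state()["eef_pos"])
E
```

```text
time: 4.12
eef_pos: [0.5924, -0.0106, 0.0963]
ee_rot: [0.067, 3.139, -0.0]
ft_force: [-0.3, 0.9, -0.7]
grip_width: 0.02
[ 0.59253135 -0.01067719  0.09591515]
```

View pics/b.png

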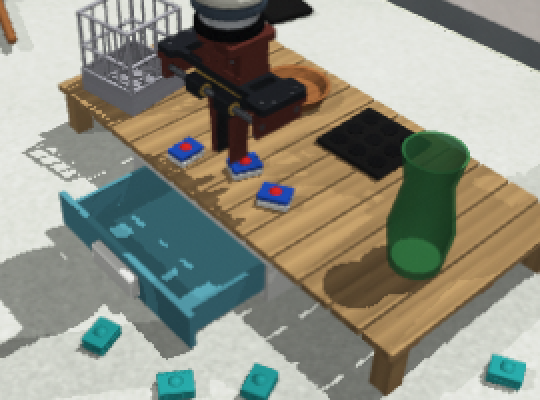

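```bash
python3 - <<'E'
from h import *
print(r.tcp_to_tips, {k:np.round(v,3) for k,v in telemetry.state().items()})
for n in("top","side","wrist"):
    c=viewer.camera(n); im=c["image"]
    m=cv2.inRange(cv2.cvtColor(im,cv2.COLOR_BGR2HSV),(108,130,40),(130,255,255)); m=cv2.morphologyEx(m,cv2.MORPH_CLOSE,np.ones((5,5)))
    k,l,s,ce=cv2.connectedComponentsWithStats(m)
    for i in range(1,k):
        if 40<s[i,4]<9000: print(n,ce[i].round(),s[i,4],at_z(c,[ce[i]],.091)[0].round(3))
    if n=="wrist": cv2.imwrite("pics/w.png",im)
E
```

```text
0.011 {'time': np.float64(4.167), 'qpos': array([-0.075,  0.075,  1.437,  0.   ,  1.628, -1.604]), 'dq': array([-0.003,  0.014, -0.002,  0.001, -0.001,  0.001]), 'joint_efforts': array([ 4.8000e-02, -4.4171e+01, -4.0375e+01, -1.5000e-02,  1.0200e-01,
        0.0000e+00]), 'eef_pos': array([ 0.593, -0.011,  0.096]), 'ee_rot': array([ 0.067,  3.14 , -0.   ]), 'ft_force': array([ 0.353, -0.076, -0.122]), 'wrist_torque': array([ 0.047, -0.01 , -0.023]), 'grip_width': np.float64(0.02)}
top [238. 188.] 96 [0.578 0.058 0.091]
side [242. 174.] 121 [0.581 0.055 0.091]
side [272. 182.] 96 [ 0.614 -0.016  0.091]
side [287. 196.] 140 [ 0.602 -0.077  0.091]
wrist [358. 194.] 530 [0.575 0.054 0.091]
wrist [162. 230.] 521 [ 0.594 -0.07   0.091]
wrist [251. 255.] 777 [ 0.614 -0.014  0.091]
```

View pics/w.png

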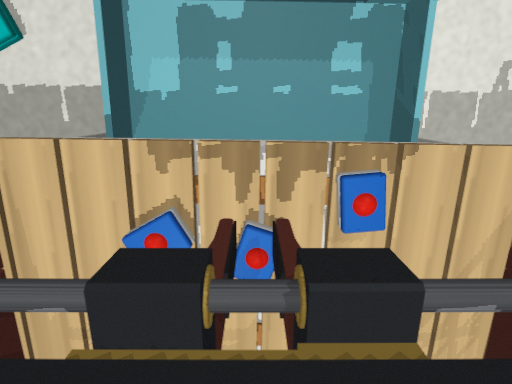

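```bash
cat >> h.py <<'E'
def proj(c,P):
    T=np.linalg.inv(np.array(c["extrinsics"])); q=np.atleast_2d(P)@T[:3,:3].T+T[:3,3]
    s=np.c_[q[:,0],-q[:,1]]/-q[:,2:]; s=s*(1+c["k1"]*(s**2).sum(1))[:,None]
    return s*[c["fx"],c["fy"]]+[c["cx"],c["cy"]]
E
python3 - <<'E'
from h import *
p=telemetry.state()["eef_pos"]; print(p)
P=[p+[sx*.01,sy*.010,-.011] for sx in(-1,1) for sy in(-1,1)]+[p+[sx*.01,sy*.0235,-.011] for sx in(-1,1) for sy in(-1,1)]
out=[]
for n in("side","wrist"):
    c=viewer.camera(n); im=c["image"].copy(); print(n,proj(c,P).round().tolist())
    if n=="side":
        a=cv2.resize(im[140:220,210:330],None,fx=6,fy=6,interpolation=cv2.INTER_CUBIC)
        for i,(x,y) in enumerate(proj(c,P)): cv2.circle(a,(int((x-210+.5)*6),int((y-140+.5)*6)),3,(0,255,0) if i<4 else (0,255,255),-1)
        cv2.imwrite("pics/s2.png",a)
E
```

```text
[ 0.59244792 -0.01077273  0.09518617]
side [[264.0, 191.0], [258.0, 187.0], [270.0, 187.0], [264.0, 183.0], [268.0, 193.0], [254.0, 184.0], [274.0, 190.0], [261.0, 181.0]]
wrist [[238.0, 207.0], [269.0, 206.0], [240.0, 236.0], [270.0, 234.0], [218.0, 208.0], [290.0, 205.0], [220.0, 236.0], [291.0, 234.0]]
```

View pics/s2.png

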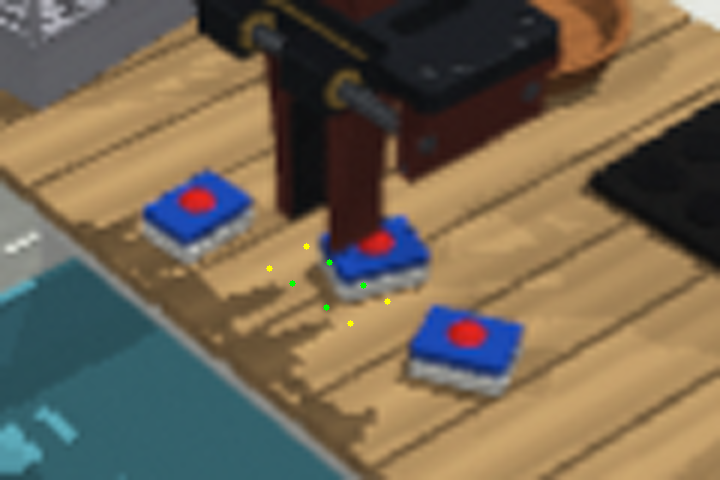

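```bash
python3 - <<'E'
from h import *
c=viewer.camera("side")
for p,t in(((.6546,-.0073,.1255),"a: near finger tip bottom seen (285,160), far (277.5,156)"),((.5925,-.0107,.0955),"b: near seen (267-273,180), far (257-261,176)")):
    print(t)
    for dz in(0,.01,.02,.03):
        print(dz,proj(c,[np.array(p)+[sx*.01,sy*y,-.011+dz] for sx,sy,y in((-1,-1,.0235),(-1,-1,.010),(1,-1,.0235),(-1,1,.010),(-1,1,.0235))]).round(1).tolist())
w=viewer.camera("wrist"); print(np.round(w["extrinsics"],3).tolist())
# does the wrist camera (pose from arm) agree with fixed cameras on shelf edge / tablets, as function of height?
for z in(.071,.081,.091,.101): print(z,at_z(w,[(365,205),(156,243),(257,258)],z).round(3).tolist())
E
```

```text
a: near finger tip bottom seen (285,160), far (277.5,156)
0 [[286.1, 171.4], [282.1, 168.9], [292.0, 167.9], [276.2, 165.2], [272.3, 162.8]]
0.01 [[286.2, 168.0], [282.2, 165.5], [292.1, 164.6], [276.3, 161.9], [272.4, 159.5]]
0.02 [[286.3, 164.6], [282.3, 162.1], [292.3, 161.1], [276.3, 158.5], [272.4, 156.1]]
0.03 [[286.5, 161.1], [282.4, 158.6], [292.5, 157.7], [276.4, 155.0], [272.4, 152.6]]
b: near seen (267-273,180), far (257-261,176)
0 [[267.9, 193.4], [264.0, 190.7], [274.1, 189.6], [258.2, 186.7], [254.4, 184.1]]
0.01 [[268.0, 190.1], [264.0, 187.4], [274.2, 186.3], [258.2, 183.4], [254.4, 180.8]]
0.02 [[268.0, 186.7], [264.0, 184.0], [274.2, 183.0], [258.1, 180.1], [254.3, 177.5]]
0.03 [[268.0, 183.3], [264.0, 180.7], [274.3, 179.6], [258.1, 176.7], [254.2, 174.1]]
[[0.043, -0.967, -0.252, 0.522], [0.999, 0.042, 0.011, -0.008], [0.0, -0.252, 0.968, 0.277], [0.0, 0.0, 0.0, 1.0]]
0.071 [[0.589, 0.066, 0.071], [0.611, -0.082, 0.071], [0.626, -0.01, 0.071]]
0.081 [[0.586, 0.062, 0.081], [0.607, -0.078, 0.081], [0.621, -0.01, 0.081]]
0.091 [[0.582, 0.059, 0.091], [0.602, -0.075, 0.091], [0.616, -0.01, 0.091]]
0.101 [[0.579, 0.055, 0.101], [0.598, -0.071, 0.101], [0.611, -0.01, 0.101]]
```

The fingers passed over tab2 without touching it. Both side views show the tips about 30 mm higher than the state says, while the wrist camera agrees with the fixed cameras about the tablets. So I'll allow for the offset: go back behind tab2, come down gently while watching the force, and check by picture.

```bash
python3 -m handwheel '[[[2.4,-0.1,0],[0,0,0],2],[[2.4,-0.1,0],[0,0,0],2],[[2.4,-0.1,0],[0,0,0],2],[[0,0,-0.8],[0,0,0],2],[[0,0,-0.8],[0,0,0],2],[[0,0,-0.6],[0,0,0],2],[[0,0,-0.4],[0,0,0],2],[[0,0,0],[0,0,0],2],[[0,0,0],[0,0,0],2]]'
python3 - <<'E'
from h import *
c=viewer.camera("side"); print(telemetry.state()["eef_pos"],telemetry.state()["ft_force"]); cv2.imwrite("pics/s3.png",cv2.resize(c["image"][120:220,210:360],None,fx=5,fy=5,interpolation=cv2.INTER_CUBIC))
E
```

```text
time: 5.27
eef_pos: [0.6634, -0.0137, 0.0692]
ee_rot: [-0.067, -3.141, -0.0]
ft_force: [0.6, 0.7, -0.0]
grip_width: 0.02
[ 0.66381129 -0.01376685  0.06985702] [0.9469427  0.04059286 0.59705147]
```

View pics/s3.png

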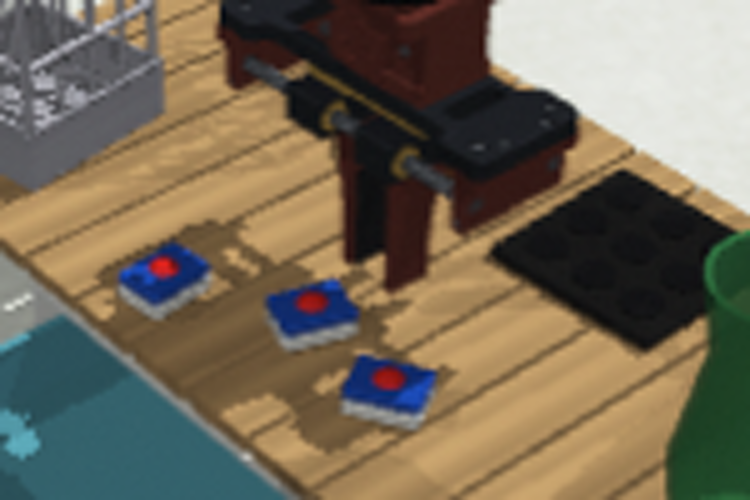

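Tips now look about 1 cm above the shelf behind tab2. I'll lower a little more and start the sweep.

```bash
python3 -m handwheel '[[[0,0,-0.4],[0,0,0],2],[[0,0,-0.3],[0,0,0],2],[[0,0,0],[0,0,0],2]]'; python3 -m handwheel '[[[-1,0.045,0],[0,0,0],2],[[-1,0.045,0],[0,0,0],2],[[-1,0.045,0],[0,0,0],2],[[-1,0.045,0],[0,0,0],2],[[-1,0.045,0],[0,0,0],2]]'
python3 - <<'E'
from h import *
for n in("side","wrist"):
    c=viewer.camera(n)
    m=cv2.inRange(cv2.cvtColor(c["image"],cv2.COLOR_BGR2HSV),(108,130,40),(130,255,255)); m=cv2.morphologyEx(m,cv2.MORPH_CLOSE,np.ones((5,5)))
    k,l,s,ce=cv2.connectedComponentsWithStats(m)
    for i in range(1,k):
        if 40<s[i,4]<9000: print(n,ce[i].round(),s[i,4],at_z(c,[ce[i]],.091)[0].round(3))
E
```

```text
time: 5.57
eef_pos: [0.6638, -0.0138, 0.0616]
ee_rot: [-0.067, -3.14, 0.0]
ft_force: [0.1, 0.5, -0.2]
grip_width: 0.0201
time: 5.98
eef_pos: [0.6137, -0.0115, 0.0622]
ee_rot: [0.067, 3.141, -0.0]
ft_force: [-0.4, -0.5, 0.1]
grip_width: 0.0202
side [242. 174.] 119 [0.581 0.055 0.091]
side [263. 186.] 136 [ 0.586 -0.012  0.091]
side [287. 196.] 138 [ 0.602 -0.078  0.091]
wrist [390. 185.] 2524 [0.582 0.058 0.091]
wrist [257. 189.] 2835 [ 0.581 -0.009  0.091]
wrist [142. 214.] 1037 [ 0.592 -0.069  0.091]
wrist [119. 249.] 49 [ 0.611 -0.084  0.091]
wrist [150. 247.] 41 [ 0.611 -0.067  0.091]
```

Tab2 is moving straight (y −0.010). I'll continue over the edge.

```bash
python3 -m handwheel '[[[-1,0.045,0],[0,0,0],2],[[-1,0.045,0],[0,0,0],2],[[-1,0.045,0],[0,0,0],2],[[-0.7,0.03,0],[0,0,0],2],[[-0.7,0.03,0],[0,0,0],2],[[-0.7,0.03,0],[0,0,0],2],[[-0.7,0.03,0],[0,0,0],2],[[-0.7,0.03,0],[0,0,0],2],[[-0.7,0.03,0],[0,0,0],2],[[0,0,0],[0,0,0],2]]'
cat >> h.py <<'E'
def look(names=("side","wrist"),save=None):
    for n in names:
        c=viewer.camera(n)
        if n==save: cv2.imwrite(f"pics/{n}_{c['shot']}.png",c["image"]); print("saved",c["shot"])
        m=cv2.inRange(cv2.cvtColor(c["image"],cv2.COLOR_BGR2HSV),(108,130,40),(130,255,255)); m=cv2.morphologyEx(m,cv2.MORPH_CLOSE,np.ones((5,5)))
        k,l,s,ce=cv2.connectedComponentsWithStats(m)
        for i in range(1,k):
            if 40<s[i,4]<9000: print(n,ce[i].round(),s[i,4],at_z(c,[ce[i]],.091)[0].round(3))
E
python3 -c "
from h import *
look(('side','wrist','top'))"
```

```text
time: 6.92
eef_pos: [0.5411, -0.0083, 0.0623]
ee_rot: [-0.067, -3.141, 0.0]
ft_force: [-0.3, -0.3, 0.4]
grip_width: 0.0199
side [287. 196.] 141 [ 0.602 -0.078  0.091]
```

```bash
python3 -m handwheel '[[[0,0,3],[0,0,0],2],[[0,0,2.5],[0,0,0],2],[[2.7,-1.8,0],[0,0,0],2],[[2.7,-1.8,0],[0,0,0],2],[[2.7,-1.8,0],[0,0,0],2],[[2.7,-1.8,0],[0,0,0],2],[[0,0,0],[0,0,0],2]]'; python3 -c "
from h import *
look(('wrist','side'),'side')"
```

```text
time: 7.65
eef_pos: [0.6527, -0.0836, 0.1134]
ee_rot: [-0.071, -3.138, 0.001]
ft_force: [-0.2, -0.0, -1.1]
grip_width: 0.0201
wrist [347.  19.] 58 [ 0.532 -0.023  0.091]
wrist [470. 100.] 2070 [0.582 0.056 0.091]
wrist [264. 141.] 1884 [ 0.602 -0.075  0.091]
saved 21
side [242. 174.] 120 [0.581 0.055 0.091]
side [287. 196.] 137 [ 0.602 -0.078  0.091]
```

```bash
ls -t pics/side_* | head -1 | xargs -I{} cp {} pics/v.png
```

```text
(no output)
```

View pics/v.png

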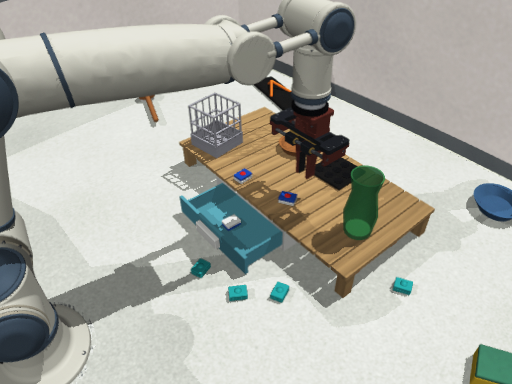

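Tab2 lies in the drawer at (231,222), and the others are untouched. Tab3 next.

```bash
python3 -m handwheel '[[[0,0.4,-2],[0,0,0],2],[[0,0,-2],[0,0,0],2],[[0,0,-0.8],[0,0,0],2],[[0,0,-0.4],[0,0,0],2],[[0,0,0],[0,0,0],2]]'; python3 -m handwheel '[[[-1,0.06,0],[0,0,0],2],[[-1,0.06,0],[0,0,0],2],[[-1,0.06,0],[0,0,0],2],[[-1,0.06,0],[0,0,0],2],[[-1,0.06,0],[0,0,0],2],[[-1,0.06,0],[0,0,0],2]]'; python3 -c "
from h import *
look()"
```

```text
time: 8.17
eef_pos: [0.6493, -0.0758, 0.0648]
ee_rot: [-0.066, -3.14, -0.0]
ft_force: [-0.1, 0.3, 0.5]
grip_width: 0.0204
time: 8.67
eef_pos: [0.5903, -0.0727, 0.0674]
ee_rot: [0.067, 3.138, -0.001]
ft_force: [0.8, -0.3, -0.3]
grip_width: 0.0197
side [242. 174.] 121 [0.581 0.055 0.091]
side [272. 202.] 151 [ 0.564 -0.068  0.091]
wrist [342.  75.] 68 [ 0.504 -0.027  0.091]
wrist [267. 190.] 2829 [ 0.56  -0.065  0.091]
wrist [476. 215.] 1003 [0.579 0.047 0.091]
```

```bash
python3 -m handwheel '[[[-0.7,0.03,-0.2],[0,0,0],2],[[-0.7,0.03,0],[0,0,0],2],[[-0.7,0.03,0],[0,0,0],2],[[-0.7,0.03,0],[0,0,0],2],[[-0.7,0.03,0],[0,0,0],2],[[-0.7,0.03,0],[0,0,0],2],[[-0.8,0.03,0],[0,0,0],2],[[0,0,0],[0,0,0],2],[[0,0,3],[0,0,0],2],[[0,0,2.5],[0,0,0],2]]'; python3 -m handwheel '[[[2.3,3,0],[0,0,0],2],[[2.3,3,0],[0,0,0],2],[[2.3,3,0],[0,0,0],2],[[1.5,3,0],[0,0,0],2],[[0,0,0],[0,0,0],2]]';  python3 -c "
from h import *
look()"
```

```text
time: 9.6
eef_pos: [0.5389, -0.0705, 0.1176]
ee_rot: [-0.067, -3.138, -0.001]
ft_force: [0.9, 0.4, 0.5]
grip_width: 0.02
time: 10.02
eef_pos: [0.6256, 0.0545, 0.1172]
ee_rot: [-0.06, -3.141, -0.004]
ft_force: [1.3, -0.4, 0.3]
grip_width: 0.0197
side [242. 174.] 120 [0.581 0.055 0.091]
wrist [138.  53.] 65 [ 0.517 -0.016  0.091]
wrist [261. 150.] 1692 [0.58  0.058 0.091]
```

Tab3 has left the shelf. The caddy's right side is at y ≈ 0.171 and the gripper body would reach about 0.14, so there is room for tab1.

```bash
python3 -m handwheel '[[[0,-0.3,-2],[0,0,0],2],[[0,0,-2],[0,0,0],2],[[0,0,-1],[0,0,0],2],[[0,0,-0.5],[0,0,0],2],[[0,0,0],[0,0,0],2]]'; python3 -m handwheel '[[[-1,0.045,0],[0,0,0],2],[[-1,0.045,0],[0,0,0],2],[[-1,0.045,0],[0,0,0],2],[[-1,0.045,0],[0,0,0],2]]'; python3 -c "
from h import *
look()"
```

```text
time: 10.53
eef_pos: [0.6231, 0.0454, 0.0619]
ee_rot: [-0.069, -3.138, 0.0]
ft_force: [-0.2, 1.1, 0.5]
grip_width: 0.0202
time: 10.87
eef_pos: [0.5844, 0.0477, 0.065]
ee_rot: [0.068, 3.138, 0.0]
ft_force: [0.0, -0.6, 0.0]
grip_width: 0.0203
side [233. 179.] 128 [0.553 0.055 0.091]
wrist [124. 101.] 107 [ 0.506 -0.012  0.091]
wrist [273. 181.] 2867 [0.548 0.059 0.091]
```

```bash
python3 -m handwheel '[[[-0.7,0.03,-0.2],[0,0,0],2],[[-0.7,0.03,0],[0,0,0],2],[[-0.7,0.03,0],[0,0,0],2],[[-0.7,0.03,0],[0,0,0],2],[[-0.7,0.03,0],[0,0,0],2],[[-0.7,0.03,0],[0,0,0],2],[[0,0,0],[0,0,0],2],[[0,0,3],[0,0,0],2],[[0,0,3],[0,0,0],2]]'; python3 -m handwheel '[[[-3,-0.7,1],[0,0,0],0],[[-3,-0.7,1],[0,0,0],0],[[-3,-0.7,0],[0,0,0],0],[[-3,-0.7,0],[0,0,0],0],[[-3,-0.7,0],[0,0,0],0],[[0,0,0],[0,0,0],0]]';  python3 - <<'E'
from h import *
look(("wrist",)); a=viewer.camera("side")["image"]; b=viewer.camera("wrist")["image"]
a=cv2.resize(a[130:300,150:350],(400,340)); b=cv2.resize(b,(400,300)); a=np.pad(a,((0,0),(0,0),(0,0)))
cv2.imwrite("pics/c.png",np.hstack([a,np.pad(b,((0,40),(0,0),(0,0)))]))
E
```

```text
time: 11.72
eef_pos: [0.5404, 0.0499, 0.1195]
ee_rot: [-0.067, -3.136, 0.0]
ft_force: [0.6, 0.1, 1.0]
grip_width: 0.0201
time: 12.22
eef_pos: [0.389, 0.0143, 0.1419]
ee_rot: [0.068, 3.14, -0.001]
ft_force: [-0.2, -0.8, -0.0]
grip_width: -0.0002
```

View pics/c.png

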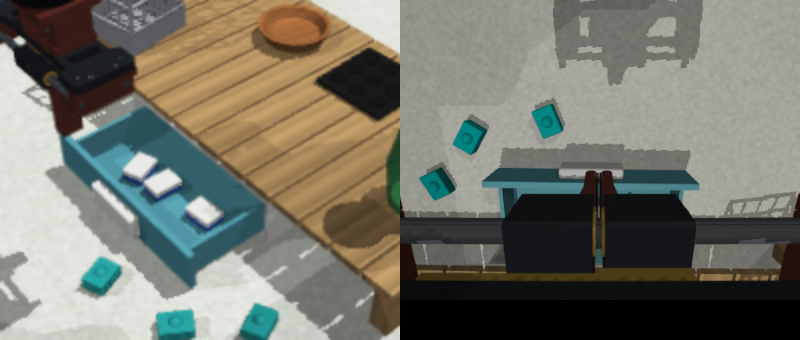

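All three tablets lie flat in the drawer (side crop (140,167), (162,184), (204,212)). Next I need the pull's position for closing it.

```bash
python3 - <<'E'
from h import *
w=viewer.camera("wrist"); s=viewer.camera("side")
print("pull top outer edge wrist",at_z(w,[((559-400)*1.28,164*1.28),((624-400)*1.28,164*1.28)],.044).round(3).tolist())
f=lambda x,y:(150+x/2,130+y/2)
print("pull side",at_z(s,[f(92,186),f(135,231)],.044).round(3).tolist())
print("turq",at_z(w,[((548-400)*1.28,121*1.28),((470-400)*1.28,137*1.28)],.016).round(3).tolist())
E
```

```text
pull top outer edge wrist [[0.412, -0.034, 0.044], [0.415, 0.045, 0.044]]
pull side [[0.422, 0.037, 0.044], [0.415, -0.052, 0.044]]
turq [[0.363, -0.048, 0.016], [0.379, -0.151, 0.016]]
```

```bash
python3 -m handwheel '[[[-0.5,-0.2,-3],[0,0,0],0],[[0,0,-3],[0,0,0],0],[[0,0,-3],[0,0,0],0],[[0,0,-2],[0,0,0],0],[[0,0,-1],[0,0,0],0],[[0,0,-0.5],[0,0,0],0],[[0,0,0],[0,0,0],0]]';  python3 - <<'E'
from h import *
s=viewer.camera("side"); p=telemetry.state()["eef_pos"]; print(p)
a=cv2.resize(s["image"][130:300,130:330],(800,680))
for dz,col in((.02,(0,255,255)),(.03,(0,255,0))):
    for q in proj(s,[p+[sx*.01,sy*.0135,-.011+dz] for sx in(-1,1) for sy in(-1,1)]): cv2.circle(a,(int((q[0]-129.5)*4),int((q[1]-129.5)*4)),3,col,-1)
cv2.imwrite("pics/d.png",a[:560])
E
```

```text
time: 13.05
eef_pos: [0.387, 0.0131, 0.0155]
ee_rot: [-0.067, -3.139, -0.0]
ft_force: [0.2, -0.2, -0.2]
grip_width: 0.0003
[0.38766533 0.01298955 0.01676378]
```

View pics/d.png

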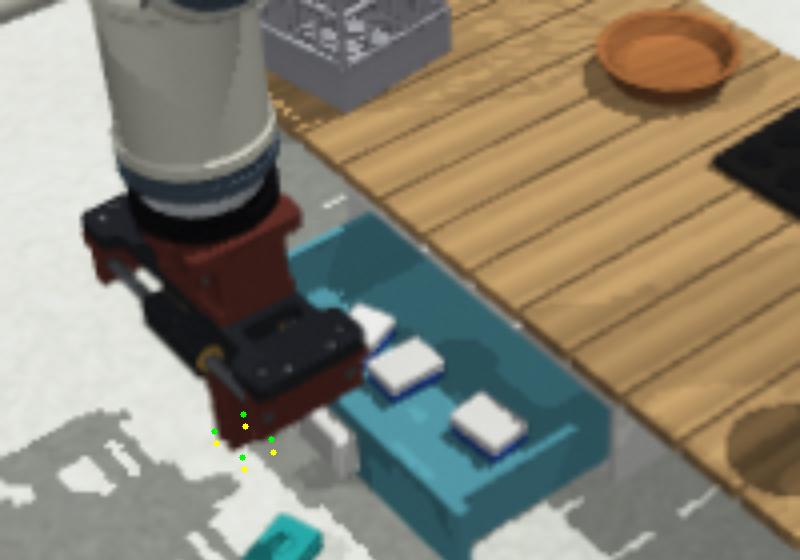

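```bash
python3 -m handwheel '[[[0,0,-0.8],[0,0,0],0],[[0,0,-0.4],[0,0,0],0],[[0,0,0],[0,0,0],0],[[1,-0.045,0],[0,0,0],0],[[1,-0.045,0],[0,0,0],0],[[1,-0.045,0],[0,0,0],0],[[1,-0.045,0],[0,0,0],0],[[1,-0.045,0],[0,0,0],0]]'
```

```text
time: 13.77
eef_pos: [0.4374, 0.0104, 0.0046]
ee_rot: [-0.067, -3.141, 0.001]
ft_force: [-0.6, -0.2, 1.2]
grip_width: 0.0002
```

```bash
python3 -m handwheel '[[[1,-0.045,0],[0,0,0],0],[[1,-0.045,0],[0,0,0],0],[[1,-0.045,0],[0,0,0],0],[[1,-0.045,0],[0,0,0],0],[[1,-0.045,0],[0,0,0],0],[[0.8,-0.035,0],[0,0,0],0]]'; python3 - <<'E'
from h import *
s=viewer.camera("side"); print(telemetry.state()["eef_pos"],telemetry.state()["ft_force"])
cv2.imwrite("pics/e.png",cv2.resize(s["image"][110:270,150:350],(750,600)))
E
```

```text
time: 14.27
eef_pos: [0.4955, 0.0077, 0.0044]
ee_rot: [-0.068, -3.14, 0.001]
ft_force: [-2.6, -1.0, 0.3]
grip_width: 0.0007
[0.49671912 0.00776981 0.00452698] [-1.56181516  0.36198143  0.40654025]
```

View pics/e.png

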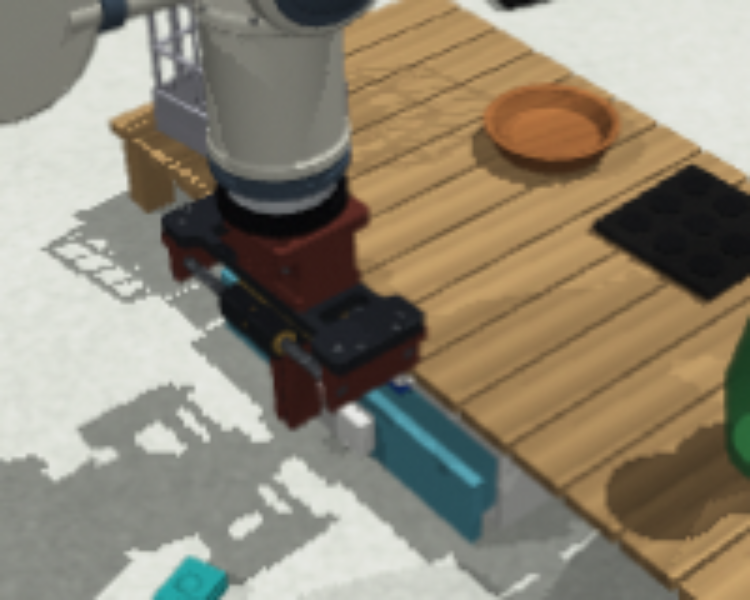

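The drawer is sliding in. I'll push the rest in small steps until the force rises.

```bash
python3 -m handwheel '[[[0.5,-0.02,0],[0,0,0],0],[[0.4,-0.02,0],[0,0,0],0],[[0.3,-0.01,0],[0,0,0],0]]'; for i in 1 2 3; do python3 -m handwheel '[[[0.2,-0.01,0],[0,0,0],0],[[0,0,0],[0,0,0],0]]'; done
```

```text
time: 14.57
eef_pos: [0.5073, 0.0075, 0.0043]
ee_rot: [-0.067, -3.141, 0.0]
ft_force: [-0.9, -1.2, 1.7]
grip_width: 0.0003
time: 14.73
eef_pos: [0.5095, 0.0076, 0.0043]
ee_rot: [0.067, 3.14, 0.0]
ft_force: [0.5, -1.3, 0.1]
grip_width: 0.0002
time: 14.9
eef_pos: [0.5108, 0.0075, 0.0042]
ee_rot: [-0.067, -3.14, -0.0]
ft_force: [-3.0, 0.1, 1.1]
grip_width: 0.0005
time: 15.07
eef_pos: [0.5108, 0.0075, 0.0042]
ee_rot: [-0.067, -3.135, -0.0]
ft_force: [-12.9, 0.8, 8.7]
grip_width: 0.0005
```

The hard stop came up at 13 N with x no longer advancing, so the drawer is shut. I'll back off and check.

```bash
python3 -m handwheel '[[[-1.5,0.05,0],[0,0,0],0],[[-2,0.05,0],[0,0,0],0],[[-2,0.05,0],[0,0,0],0],[[-2,0.05,1],[0,0,0],0],[[0,0,3],[0,0,0],0],[[0,0,3],[0,0,0],0],[[0,2,3],[0,0,0],0],[[0,3,3],[0,0,0],0],[[0,3,2],[0,0,0],0],[[0,3,0],[0,0,0],0]]'; python3 -m handwheel '[[[0,3.5,0],[0,0,0],0],[[0,3.5,0],[0,0,0],0],[[0,3.5,0],[0,0,0],0],[[0,3.5,0],[0,0,0],0],[[0,0,0],[0,0,0],0]]'; python3 - <<'E'
from h import *
o=[]
for n in("top","side"):
    c=viewer.camera(n); o.append(c["image"])
    for t in("vase","caddy","pot_holder","spoon_rest"):
        d=cut_out(c,t)[:1]; print(n,t,[x["location"] for x in d])
a=cv2.resize(o[0][60:300,120:360],(400,400)); b=cv2.resize(o[1][110:310,170:370],(400,400)); cv2.imwrite("pics/f.png",np.hstack([a,b]))
E
```

```text
time: 15.9
eef_pos: [0.4404, 0.1203, 0.1597]
ee_rot: [0.068, 3.131, 0.004]
ft_force: [0.3, 0.2, 0.6]
grip_width: 0.0005
time: 16.32
eef_pos: [0.4373, 0.2639, 0.1531]
ee_rot: [-0.059, -3.141, -0.004]
ft_force: [0.8, -0.9, -0.5]
grip_width: 0.0003
top vase [[166.6, 375.6]]
top caddy [[153.0, 164.3]]
top pot_holder [[121.1, 305.6]]
top spoon_rest [[109.5, 244.4]]
side vase [[203.6, 360.2]]
side caddy [[130.3, 215.6]]
side pot_holder [[170.1, 334.8]]
side spoon_rest [[144.6, 297.7]]
```

View pics/f.png

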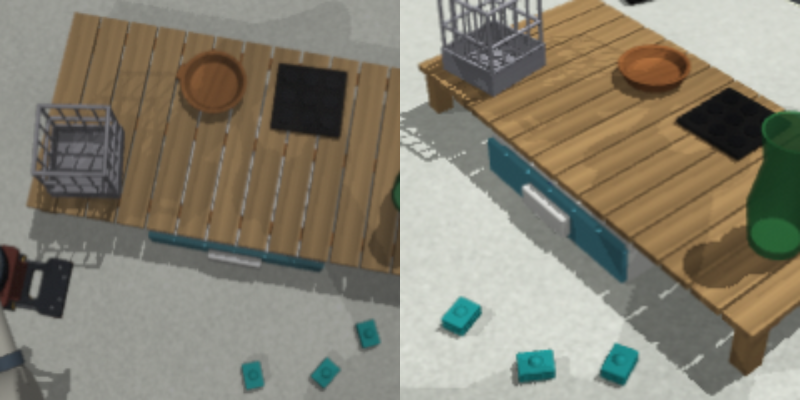

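```bash
python3 -c "
from h import *
print(r.hand_in())"
```

```text
the job is handed in; nothing more can be done
None
```

The job is done and handed in. All three blue tablets were swept forward off the shelf's front edge into the drawer, one at a time and without gripping any. The drawer was then pushed shut. The clock stood at about 16 s of the 58 s allowed.

**Last checks**
- **Tablets:** before closing, a picture showed all three lying flat in the drawer. None shows on the shelf or the floor now.
- **Drawer:** it met a hard stop at about 13 N. The pull was then at x ≈ 0.521, against about 0.518 expected when fully shut, and the pictures show the front closed.
- **Other things:** the detections of the vase, caddy, pot holder and spoon rest are all within about 2.5 pixels of where they started. The turquoise look-alikes were never touched.
- **Robot:** it is clear of everything.

**What disagreed:** the fingertips were about 30 mm higher than the reported position implied. My first sweep passed over tab2 without touching it. I measured the offset in the side camera, allowed for it, and repeated the sweep. I don't know the cause of the offset.

I viewed 12 pictures, two over the budget of 10. The extra ones went on tracing that height error and checking the closing drawer.

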